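Cover the test cell and gauge its plate gap

TASK

Close the blue test cell: pick the white cover up by its orange neck and set it down on the tank's rim, over the two plates, so that it sits fully home and level, without dropping it, and let go of it. Then take the yellow-handled taper gauge from its rack and slide the blade straight down between the copper and the aluminium plate until it drags snugly on both, without forcing it. Finish while still holding the gauge still at that depth, with the cover still in place, and leave the other things on the bench undisturbed.

Things in the scene. Friction and masses are not known exactly. Their poses are not given: they have to be found in the camera images.
- cell: Fixed test cell: grey round foot 136 mm across, 10 high, with an open round blue tank, outside 108, inside 100 mm across, rim 80 mm above the bench. Two upright plates stand on its axis and rise out of it. Origin on the axis at bench level, z up; x runs along the width of the gap between the plates, y across the gap (aluminium to copper). Position and yaw vary.
- cover: Loose white round cover, about 140 g, lying lip down on the bench. Origin on its axis at the lip's underside, z up. Lip 94 mm across, z = 0 to 6 (goes inside the tank, 3 mm to spare all round); disc 120 mm across, z = 6 to 11; on it the orange neck. Seated, the disc lies on the tank's rim, the origin 74 mm above the bench. Any way round is good.
- neck (a point): Middle of the cover's orange neck, a round tube to grip from outside: on the cover's axis 27 mm above its origin. Neck 52 mm outside, 45 mm bore, from the disc's top at z = 11 to z = 43 of the cover. Seated, it surrounds the plates, at least 4 mm free around them when centred; the plates' lips then stand 5 mm above the neck.
- rack: Fixed grey block 60 (x) x 50 (y) x 80 mm high with an upright slot 23 x 11 mm from the top, in which the gauge stands. Origin under its centre, at bench level. Position and yaw vary.
- gauge: Loose taper gauge, 80 g, upright in the rack, handle on the rack's top (origin then 5 mm above the bench). Origin at the centre of the blade's lower end, z up along it, x across its width, y across its thickness. Steel blade z = 0 to 75, 16 mm wide, 2.5 mm thick at the lower end, thickening evenly on both faces by 0.06 mm per mm to 7 mm. Either way round is good; dark lines are decoration.
- gauge_grip (a point): Middle of the gauge's yellow handle, on the gauge's axis 99 mm above the blade's lower end, same axes. Handle 28 mm wide (x), 14 mm thick (y), from z = 75 to 119 of the gauge: grip it across its 14 mm thickness.
- gap (a point): Middle of the top of the straight gap between the plates, 112 mm above the bench, axes like the cell's. The gap is over 65 mm deep and 3.5 to 4.9 mm wide (unknown: feel for it). Above, the plates flare outward as lips up to 122 mm above the bench, making the mouth about 9 mm wider. The blade touches both plates once its lower end is about 15 to 42 mm below this point.
- plate_a: Copper plate on the cell's +y side, 24 mm wide (x), 5 mm thick, clamped to the holder. Origin on the cell's axis at bench level. The holder carries both plates and floats freely up to 3 mm either way along y, so the plates centre themselves on the blade.
- plate_b: Aluminium plate on the cell's -y side, 24 mm wide, 5 mm thick, on a spring of 15 N per mm. Origin on the cell's axis at bench level. Snug: the blade presses each plate with a few newtons (1.5 to 14); pushing it down takes about 1.1 times that, so stop at a push of 5 to 8 N. Each further mm of depth adds about 0.6 N of pressure; the fit stays when the motion stops.
- beaker: Bystander: glass beaker 68 mm across, 85 mm high, on the far side. Origin under its centre.
- amber_bottle: Bystander: amber bottle 60 mm across, 130 mm high, on the far side. Origin under its centre.
- jar: Bystander: white jar with blue cap, 60 mm across, 75 mm high, beyond the cell. Origin under its centre.
- dish: Bystander: white dish 90 mm across, 16 mm high, on the left beyond the middle. Origin under its centre.
- driver: Bystander: red screwdriver 160 mm long lying on the right. Origin under its middle.
- filter_box: Bystander: green box 110 x 80 x 50 mm on the left. Origin under its centre.
Things that resemble listed ones, but are neither listed nor needed, are in the scene too. What is shaped like the cover but brown, pink or purple is not meant.

How it is judged:
On the way, in this order (a step that is already met when the one before it is completed fails the run):
1. the cover sits on the tank, home and level, let go (horizontal distance between cover and cell below 0.005 m and z of cover in the frame of cell between 0.0715 and 0.0765 m and angle between cover's own z axis and vertical below 0.035 rad and contact force between each of the arm, the fingers and cover below 0.1 N and linear speed of cover below 0.02 m/s), for 0.3 s.
2. the held gauge's blade is between the plates (z of gauge in the frame of gap below -0.01 m and x of gauge in the frame of gap between -0.008 and 0.008 m and y of gauge in the frame of gap between -0.006 and 0.006 m and angle between gauge's own z axis and vertical below 0.12 rad and contact force between the fingers and gauge above 3 N), for 0.1 s.
At the end, for the whole second after the job is handed in: Cover on the rim, centred to 5 mm, height to 2.5 mm, level to 2 deg, not touched; gauge gripped (over 3 N), still, upright to 7 deg, blade at least 10 mm into the gap, within 8 mm of its middle, 1.5 to 14 N on each plate, clear of cover and rack; bystanders within 30 mm of their places (all of step 2 and horizontal distance between cover and cell below 0.005 m and z of cover in the frame of cell between 0.0715 and 0.0765 m and angle between cover's own z axis and vertical below 0.035 rad and contact force between gauge and plate_a between 1.5 and 14 N and contact force between gauge and plate_b between 1.5 and 14 N and linear speed of gauge below 0.01 m/s and contact force between each of gauge, the arm, the fingers and cover below 0.5 N and contact force between gauge and rack below 0.1 N and distance of each of beaker, amber_bottle, jar, dish, driver, filter_box from where it was at the start of the episode below 0.03 m); the arm keeps its last pose, push and grip.
It fails at once if the gauge is forced: over 25 N on a plate (contact force between gauge and plate_a above 25 N or contact force between gauge and plate_b above 25 N).
It fails at once if the cover is dropped: falls free at over 0.5 m/s (contact force between the fingers and cover below 0.1 N and linear speed of cover above 0.5 m/s).
It fails at once if a bystander is moved over 30 mm or tipped (distance of any of beaker, amber_bottle, jar, dish, driver, filter_box from where it was at the start of the episode above 0.03 m or angle between any of beaker, amber_bottle, jar, dish, filter_box's own z axis and vertical above 0.5 rad).
It also fails if it takes over 54 s, if anything falls off the work surface, if the arm or the gripper's body presses on something with over 40 N, if the wrist force passes 120 N, or if a joint passes its speed limit or range.

ROBOT

A 6-joint arm with a two-finger parallel gripper is mounted at the origin on the work surface. World frame = base frame: x ahead of the robot, y to its left, z up, the work surface at z = 0. Lengths are in m, angles in rad, forces in N, time in s.
With the tool pointing down it reaches from about 0.375 to 0.925 m from the base axis. Payload 5.7 kg.
Tool frame: the origin (TCP) lies midway between the tips of the shut fingers; the grasp point (between the pads) lies 19 mm behind it; z points along the fingers, x is the direction in which the jaws open and shut, and the axes are right-handed (so a half turn about z gives the same grasp; the last joint's range is limited). The gripper opens to 88 mm and grips with 3 to 60 N. Pads are 20 mm wide; open, the fingers measure 115 mm over their backs; the gripper's body (75 mm by 178 mm) begins 61 mm behind the grasp point.
Start: joints at [0.997, 0.359, 1.51, -0, 1.272, -0.115], TCP at [0.266, 0.538, 0.223] pointing down, gripper open.
Joint ranges: [-2.97, 2.97], [-1.01, 2.36], [0.21, 2.38], [-0.96, 4.11], [0.2, 2.71], [-2.98, 2.98]. Speed limits (rad/s): [2.39, 2.39, 3.14, 3.14, 3.14, 3.14].

INTERFACE

Orientations are given as a unit quaternion [x, y, z, w].
In Python, from bench import move_ptp, servo_line, goto_joints, move_gripper, sleep, inverse_kinematics, capture, PlanningError, close_job, spot_in, silhouettes, current_clock, current_joint_pos, current_qvel, current_joint_torque, current_position, current_orientation, current_force, current_torque, current_finger_gap gives the robot as it stands. Calls block until the motion is done:
- move_ptp(position, orientation): joint-space move of the TCP to a pose.
- servo_line(position, orientation=None, rate=0.15, contact_N=None): straight line of the TCP; orientation=None keeps the orientation; rate is the mean speed in m/s. With contact_N (N) it stops when the force on the tool has changed by that much, and returns True; else False.
- goto_joints(angles): joint-space move.
- move_gripper(opening): finger opening in m; the grip force is fixed at half the most; returns when the fingers have stopped.
- sleep(seconds).
- inverse_kinematics(position, orientation): joint angles nearest the present ones, or None.
- capture(name): name is "scene" or "top" or "wrist"; returns a dict with "image" (420x560x3 uint8, blue, green, red), "range_z" (420x560 float32, m along the optical axis (not along the pixel's ray), 0 where there is no reading), "intrinsics" (3x3 intrinsics, pixels), "R" (3x3) and "t" (3): a world point X has camera coordinates R X + t. Camera axes: x right, y down, z forward; pixel columns grow to the right and rows downward; lengths in m; the calibration is good to about 2 mm. The wrist camera is an equidistant fisheye: a pixel r from the principal point sees the ray r / f radians off the axis. A picture is of the moment at which its call begins.
A pose or a line that the arm cannot do raises PlanningError and nothing moves.
- close_job(): hands the job in, once; it reports no verdict.
Trained networks look in the newest picture that a camera, given by its name, has taken for a name from the list of things; names that differ only in an ending like _2 or _b are one class to them, and where a whole thing is asked for, a point or a joint stands for the part that bears it (a point fixed in the world has none). Each returns a list of dicts, best first, with "conf" (0 to 1); they miss things now and then, are a little off and sometimes report something else, mostly with a low value. They report only what shows in the picture. A call takes as long as a camera call. They do not tell look-alikes from the thing itself.
- spot_in(camera, query): "xy" ([column, row] in pixels, amid what is visible of it).
- silhouettes(camera, query): "region" (420x560 bool, what is visible of it) and "xy" ([column, row] in pixels, amid what is visible of it).
Readings, each from a call of its own:
- current_clock(): time.
- current_joint_pos(): joint angles.
- current_qvel(): joint speeds.
- current_joint_torque(): joint torques, N m.
- current_position(): TCP position.
- current_orientation(): TCP orientation.
- current_force(): force on the tool from outside, world axes, zero at the start.
- current_torque(): the same for the moment, N m.
- current_finger_gap(): finger opening in m.
Only numpy, scipy, OpenCV 4.12 (cv2) and the standard library are available. Lean on these libraries where they do the work, as an engineer would, in place of code of your own. Each camera call takes 0.05 s, during which the arm holds its last target.

## Working session

There is one attempt and no reset: what is moved stays moved. The work goes in short steps, each a Python script; the robot and the scene stay as the last script left them, time stands still between calls to the robot, and variables do not carry over. Pictures are saved under pics/ and viewed, and the job is handed in when it is done.

```bash
mkdir -p pics; ls; python3 - <<'E'
from bench import *
import cv2,numpy as np
for n in ["scene","top"]:
    c=capture(n); cv2.imwrite(f"pics/{n}0.png",c["image"]); print(n,c["intrinsics"].tolist(),c["R"].tolist(),c["t"].tolist())
    np.savez(f"{n}0.npz",**c)
    for q in ["cell","cover","neck","rack","gauge","gauge_grip","plate_a","plate_b"]:
        print(n,q,[(np.round(d["xy"]).tolist(),round(d["conf"],2)) for d in spot_in(n,q)])
print(current_clock(),current_position(),current_orientation(),current_finger_gap())
E
```

```text
pics
scene [[391.04923413793307, 0.0, 276.96944827431827], [0.0, 391.04923413793307, 208.89785931326645], [0.0, 0.0, 1.0]] [[-0.8188522568718885, 0.5739771128461457, 0.005590647960432352], [0.373899633890476, 0.5407553390392205, -0.7535135878517026], [-0.43552272637875344, -0.6149259607703847, -0.6574085621424752]] [0.4261312655609879, -0.14324829993442778, 1.3618858736846462]
scene cell [([274.0, 229.0], 0.71)]
scene cover [([228.0, 153.0], 0.87), ([294.0, 161.0], 0.82), ([304.0, 198.0], 0.74), ([218.0, 291.0], 0.64)]
scene neck [([304.0, 193.0], 0.92), ([258.0, 177.0], 0.77), ([295.0, 159.0], 0.6), ([230.0, 157.0], 0.58)]
scene rack [([342.0, 292.0], 0.7)]
scene gauge [([346.0, 272.0], 0.77)]
scene gauge_grip [([347.0, 273.0], 0.76)]
scene plate_a [([278.0, 214.0], 0.77), ([274.0, 203.0], 0.45)]
scene plate_b [([278.0, 214.0], 0.77), ([274.0, 203.0], 0.45)]
top [[488.9029062429999, 0.0, 282.1999888807155], [0.0, 488.9029062429999, 202.94256009735847], [0.0, 0.0, 1.0]] [[0.01137014736853897, -0.999934033909388, -0.0016271381370144733], [-0.9967891057274022, -0.011205372534279504, -0.07928378352181144], [0.07926032079157357, 0.0025233818710679564, -0.9968507581839665]] [0.0013411074414780928, 0.5639539921272427, 1.3100220215997729]
top cell [([276.0, 212.0], 0.92)]
top cover [([364.0, 246.0], 0.91), ([301.0, 266.0], 0.65), ([424.0, 244.0], 0.56)]
top neck [([361.0, 245.0], 0.8), ([421.0, 240.0], 0.74), ([298.0, 266.0], 0.73), ([360.0, 297.0], 0.59)]
top rack [([175.0, 210.0], 0.9), ([168.0, 207.0], 0.7)]
top gauge [([170.0, 208.0], 0.56)]
top gauge_grip []
top plate_a []
top plate_b []
0.9 [0.26572095 0.53793205 0.22264101] [ 8.49379405e-01  5.27782743e-01 -5.13827401e-05  1.25744449e-05] 0.08784462415500938
```

View pics/scene0.png

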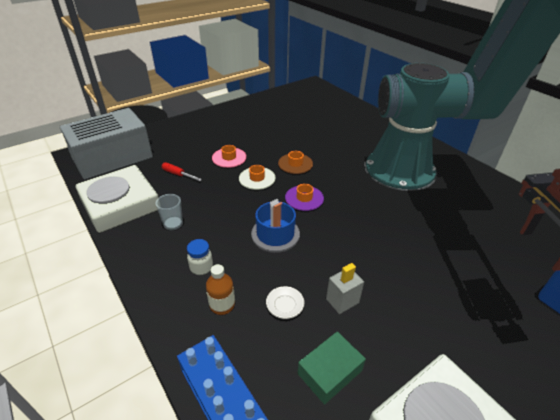

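View pics/top0.png

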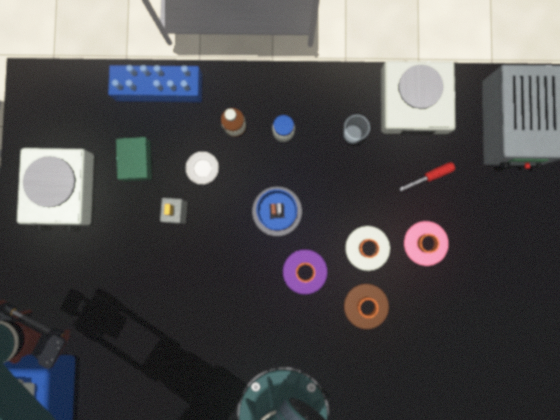

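The scene view shows four cover-shaped things: white (257,178), pink (229,156), brown (295,161) and purple (304,197). In the top view these are white (368,248), pink (426,243), brown (366,306) and purple (305,272). The white one matches the description. The cell is at top (277,211), and the rack with the yellow handle at (173,210).

```bash
cat > h.py <<'E'
import numpy as np,cv2
def cloud(c):
    K,R,t=c["intrinsics"],c["R"],c["t"];Z=c["range_z"]
    v,u=np.mgrid[:Z.shape[0],:Z.shape[1]]
    P=np.stack([(u-K[0,2])/K[0,0]*Z,(v-K[1,2])/K[1,1]*Z,Z],-1)
    W=(P-t)@R; W[Z<=0]=np.nan
    return W
def ray(c,uv,z):
    K,R,t=c["intrinsics"],c["R"],c["t"]
    d=np.array([(uv[0]-K[0,2])/K[0,0],(uv[1]-K[1,2])/K[1,1],1.])@R
    o=-t@R
    return o+d*(z-o[2])/d[2]
def circ(P):
    A=np.c_[2*P[:,:2],np.ones(len(P))];b=(P[:,:2]**2).sum(1)
    s=np.linalg.lstsq(A,b,rcond=None)[0];return s[:2],np.sqrt(s[2]+s[0]**2+s[1]**2)
def maskcircle(c,mask,z):
    cs,_=cv2.findContours(mask.astype(np.uint8),cv2.RETR_EXTERNAL,cv2.CHAIN_APPROX_NONE)
    k=max(cs,key=cv2.contourArea)[:,0]
    P=np.array([ray(c,p,z) for p in k]);return circ(P)
E
python3 - <<'E'
from h import *
c=dict(np.load("top0.npz"));im=c["image"];W=cloud(c)
hsv=cv2.cvtColor(im,cv2.COLOR_BGR2HSV)
def near(u,v,r):
    m=np.zeros(im.shape[:2],np.uint8);cv2.circle(m,(u,v),r,1,-1);return m>0
white=(hsv[...,1]<60)&(hsv[...,2]>150)
m=white&near(368,248,30); print("cover",maskcircle(c,m,.011), np.nanmedian(W[m],0))
d=hsv[near(426,243,10)];
for n,(u,v) in dict(bench=(320,330),cell=(277,211),rack=(173,210)).items(): print(n,W[v,u])
# cell foot+tank by heights
Z=W[...,2]
m=near(277,211,40)&(abs(Z-.08)<.006); print("rim",maskcircle(c,m,.08),m.sum())
m=near(277,211,40)&(Z>.006); print("foot",maskcircle(c,m,.01),m.sum())
m=near(277,211,40)&(Z>.1);print("plates",m.sum(),np.nanmean(W[m],0),np.nanmax(Z[m]), cv2.minAreaRect(W[m][:,:2].astype(np.float32)))
m=near(173,210,30)&(abs(Z-.08)<.006); print("racktop",m.sum(),cv2.minAreaRect(W[m][:,:2].astype(np.float32)))
yel=(hsv[...,0]>18)&(hsv[...,0]<35)&(hsv[...,1]>120)&near(173,210,30)
print("yellow",yel.sum(),np.nanmedian(W[yel],0),cv2.minAreaRect(W[yel&(Z>.11)][:,:2].astype(np.float32)))
a=cv2.resize(im[170:290,130:450],None,fx=2.5,fy=2.5,interpolation=cv2.INTER_CUBIC);cv2.imwrite("pics/crop1.png",a)
E
```

```text
cover (array([ 0.4447608 , -0.22590867]), np.float64(0.05917763167274503)) [ 0.44464046 -0.22289805  0.01007749]
bench [ 0.21986223 -0.09919606 -0.00552531]
cell [0.54143176 0.02155428 0.02738082]
rack [0.53735976 0.29064827 0.08516828]
rim (array([0.5440911 , 0.02195473]), np.float64(0.052407244547014155)) 192
foot (array([0.54420654, 0.02233973]), np.float64(0.065715451501839)) 1824
plates 68 [0.54475058 0.02273735 0.11662019] 0.12396868652993887 ((0.5446618795394897, 0.023009300231933594), (0.023152079433202744, 0.02026975527405739), 0.8011505007743835)
racktop 343 ((0.5393093228340149, 0.29798877239227295), (0.051241371780633926, 0.05994901806116104), 87.30182647705078)
yellow 73 [0.5371992  0.29401621 0.12160723] ((0.5376951694488525, 0.29679590463638306), (0.012330540455877781, 0.02483350783586502), 89.13667297363281)
```

View pics/crop1.png

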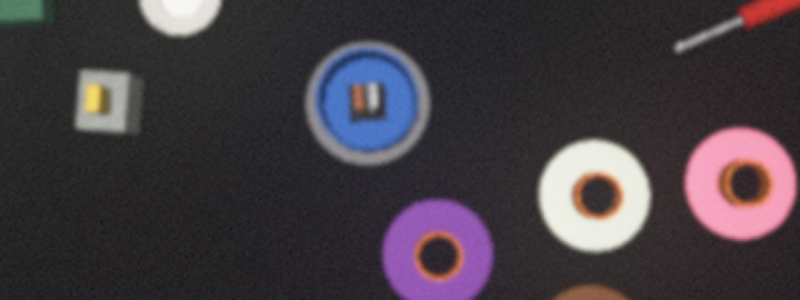

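```bash
cat >> h.py <<'E'
def q(th): return [np.cos(th/2),np.sin(th/2),0.,0.]
def wray(c,uv,z):
    K,R,t=c["intrinsics"],c["R"],c["t"]
    uv=np.atleast_2d(np.asarray(uv,float))
    x=(uv[:,0]-K[0,2])/K[0,0];y=(uv[:,1]-K[1,2])/K[1,1];r=np.hypot(x,y)+1e-9
    d=np.c_[np.sin(r)*x/r,np.sin(r)*y/r,np.cos(r)]@R
    o=-t@R
    return o+d*((z-o[2])/d[:,2])[:,None]
E
python3 - <<'E'
from bench import *
from h import *
move_ptp([.4448,-.2259,.2],q(np.pi/2))
c=capture("wrist");cv2.imwrite("pics/w1.png",c["image"]);np.savez("w1.npz",**c)
print(c["intrinsics"],c["R"],c["t"],-c["t"]@c["R"])
for qq in ["cover","neck"]: print(qq,[(np.round(d["xy"]).tolist(),round(d["conf"],2)) for d in spot_in("wrist",qq)])
print(current_clock(),current_position(),current_joint_pos(),current_force())
E
```

```text
[[325.1922621    0.         280.58125356]
 [  0.         325.1922621  203.40638038]
 [  0.           0.           1.        ]] [[-9.65065134e-05  9.99999927e-01 -3.69350824e-04]
 [ 9.58475302e-01  1.97828924e-04  2.85175484e-01]
 [ 2.85175537e-01 -3.26492351e-04 -9.58475251e-01]] [ 0.22621578 -0.45426303  0.24166048] [ 0.36650606 -0.22604699  0.36125382]
cover [([284.0, 52.0], 0.96), ([421.0, 128.0], 0.96), ([280.0, 167.0], 0.92), ([152.0, 191.0], 0.79)]
neck [([285.0, 53.0], 0.95), ([423.0, 126.0], 0.93), ([284.0, 165.0], 0.85), ([149.0, 192.0], 0.81), ([548.0, 291.0], 0.6)]
3.8167 [ 0.44508987 -0.22544537  0.20001873] [-6.07458496e-01  2.37558773e-01  1.75272715e+00  1.03380604e-04
  1.15123739e+00 -2.17917569e+00] [0.19537304 0.31209391 0.31562446]
```

View pics/w1.png

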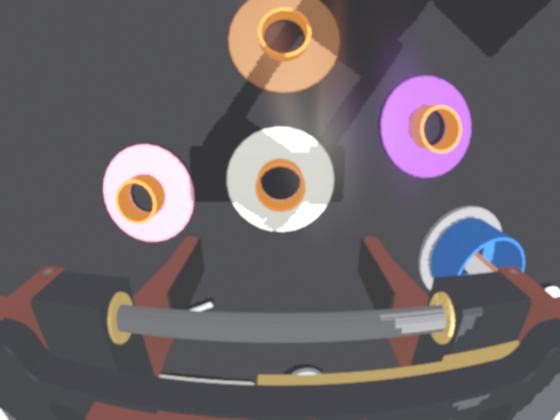

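The white cover is at (280,180), directly ahead of the gripper, with pink at left (148,192), brown at (284,45) and purple at (425,126). The choice is confirmed.

```bash
python3 - <<'E'
from bench import *
from h import *
c=dict(np.load("w1.npz"));im=c["image"];hsv=cv2.cvtColor(im,cv2.COLOR_BGR2HSV)
m=np.zeros(im.shape[:2],np.uint8);cv2.circle(m,(280,180),62,1,-1)
w=((hsv[...,1]<70)&(hsv[...,2]>135)&(m>0)).astype(np.uint8)
w=cv2.morphologyEx(w,cv2.MORPH_OPEN,np.ones((3,3)))
k=max(cv2.findContours(w,cv2.RETR_EXTERNAL,cv2.CHAIN_APPROX_NONE)[0],key=cv2.contourArea)
k=cv2.convexHull(k)[:,0]
print("cover disc",circ(wray(c,k,.011)))
o=((hsv[...,0]>3)&(hsv[...,0]<20)&(hsv[...,1]>140)&(m>0)).astype(np.uint8)
k=cv2.convexHull(max(cv2.findContours(o,cv2.RETR_EXTERNAL,cv2.CHAIN_APPROX_NONE)[0],key=cv2.contourArea))[:,0]
print("neck",circ(wray(c,k,.043)))
move_ptp([.544,.022,.25],q(np.pi/2))
c=capture("wrist");cv2.imwrite("pics/w2.png",c["image"]);np.savez("w2.npz",**c)
print(current_clock(),current_position())
E
```

```text
cover disc (array([ 0.44462737, -0.2266425 ]), np.float64(0.060669387066047596))
neck (array([ 0.442574  , -0.22712863]), np.float64(0.025111781186401814))
4.925 [0.54359079 0.02082055 0.24961902]
```

View pics/w2.png

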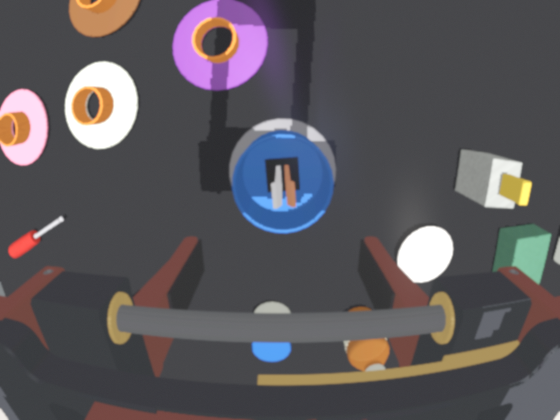

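The tank's blue rim is at (283,181), with the plates in it (aluminium 277,187, copper 291,187). The rack and gauge are on the right at (495,183).

```bash
python3 - <<'E'
from h import *
c=dict(np.load("w2.npz"));im=c["image"];hsv=cv2.cvtColor(im,cv2.COLOR_BGR2HSV)
m=np.zeros(im.shape[:2],np.uint8);cv2.circle(m,(283,180),60,1,-1)
b=((hsv[...,0]>95)&(hsv[...,0]<125)&(hsv[...,1]>140)&(hsv[...,2]>60)&(m>0)).astype(np.uint8)
k=max(cv2.findContours(b,cv2.RETR_EXTERNAL,cv2.CHAIN_APPROX_NONE)[0],key=cv2.contourArea)
k=cv2.convexHull(k)[:,0]
P=wray(c,k,.08);ct,r=circ(P)
for _ in range(4):
    res=np.linalg.norm(P[:,:2]-ct,axis=1)-r; P2=P[abs(res)<.0015]; ct,r=circ(P2)
print("rim",ct,r,len(P),len(P2))
# synthetic check overlay
def wproj(c,X):
    p=np.atleast_2d(X)@c["R"].T+c["t"];rr=np.hypot(p[:,0],p[:,1]);th=np.arctan2(rr,p[:,2])
    K=c["intrinsics"];return np.c_[K[0,2]+K[0,0]*th*p[:,0]/rr,K[1,2]+K[1,1]*th*p[:,1]/rr]
a=np.linspace(0,2*np.pi,200)
big=cv2.resize(im[100:260,190:380],None,fx=4,fy=4,interpolation=cv2.INTER_CUBIC)
raw=big.copy()
for R,z in [(.054,.08),(.05,.08),(.068,.01)]:
    u=wproj(c,np.c_[ct[0]+R*np.cos(a),ct[1]+R*np.sin(a),0*a+z])
    cv2.polylines(big,[np.int32((u-[190,100]+.5)*4)],True,(0,255,255),1)
cv2.imwrite("pics/w2c.png",big); 
cv2.imwrite("pics/w2p.png",cv2.resize(im[150:220,250:320],None,fx=8,fy=8,interpolation=cv2.INTER_CUBIC))
E
```

```text
rim [0.54264088 0.0221371 ] 0.05403175431952827 49 32
```

View pics/w2c.png

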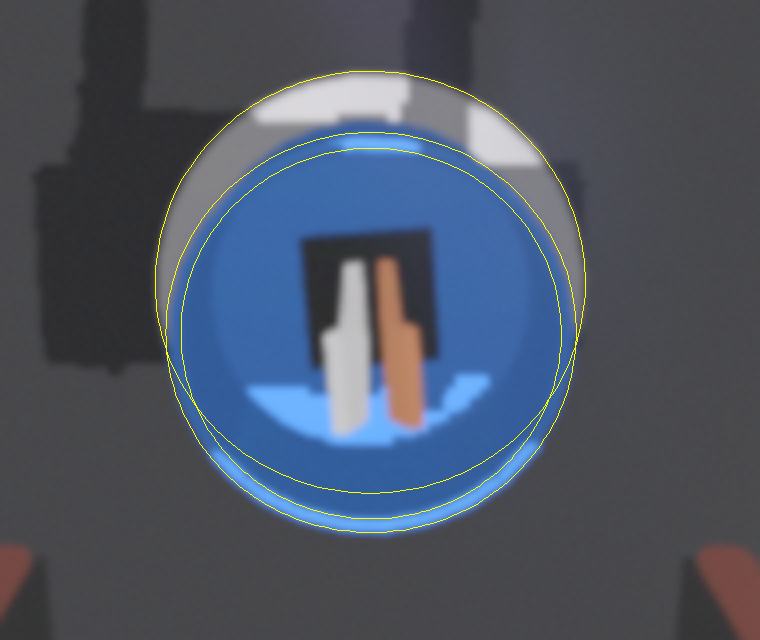

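View pics/w2p.png

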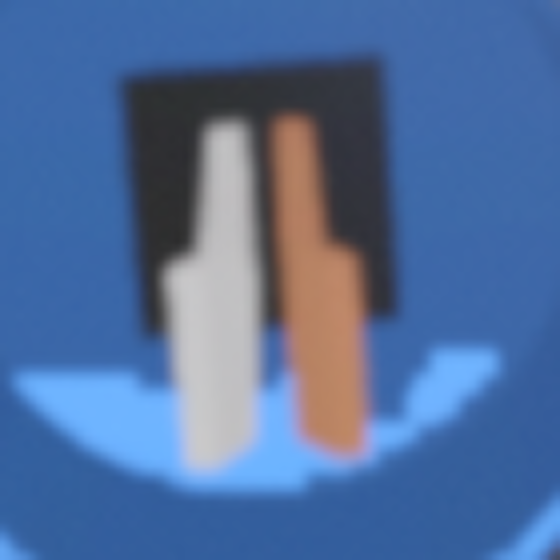

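```bash
python3 - <<'E'
from bench import *
from h import *
Q=q(np.pi/2)
move_ptp([.4446,-.2264,.10],Q)
print(servo_line([.4446,-.2264,.016],Q,rate=.1,contact_N=10)); sleep(.1)
print(current_position(),current_force())
move_gripper(0.03); print(current_finger_gap(),current_position(),current_force())
servo_line([.4446,-.2264,.2],Q,rate=.15); sleep(.2)
print(current_clock(),current_position(),current_finger_gap(),current_force(),current_torque())
c=capture("wrist");cv2.imwrite("pics/w3.png",c["image"]);np.savez("w3.npz",**c)
E
```

```text
False
[ 0.44512261 -0.22670315  0.01664201] [-0.07572376  0.06538453  0.38510834]
0.05215786240948318 [ 0.44460155 -0.22638803  0.01604955] [-0.65063662  0.51058223  1.15294401]
9.4167 [ 0.4442421  -0.22614794  0.19930362] 0.05195684255922959 [ 0.35545107 -0.61582188 -2.12610612] [0.06854919 0.00270891 0.02734387]
```

View pics/w3.png

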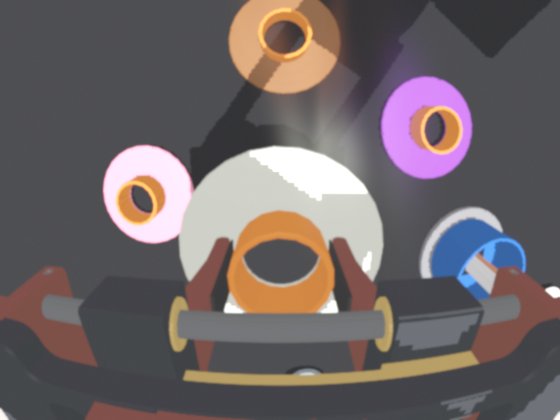

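The white cover is held by its neck, at (282,250). I'll fit its visible rim to check centring in the hand.

```bash
python3 - <<'E'
from h import *
from scipy.optimize import least_squares
c=dict(np.load("w3.npz"));im=c["image"];hsv=cv2.cvtColor(im,cv2.COLOR_BGR2HSV)
w=((hsv[...,1]<50)&(hsv[...,2]>135)).astype(np.uint8)
n,l,s,_=cv2.connectedComponentsWithStats(w);i=l[180,230];print(s[i])
k=cv2.convexHull(max(cv2.findContours((l==i).astype(np.uint8),cv2.RETR_EXTERNAL,cv2.CHAIN_APPROX_NONE)[0],key=cv2.contourArea))[:,0]
k=k[k[:,1]<260]
for z in (.192,.1945,.197):
    P=wray(c,k,z)[:,:2]
    f=lambda p:np.linalg.norm(P-p[:2],axis=1)-p[2]
    r=least_squares(f,[.444,-.226,.06],loss="soft_l1",f_scale=.0005);r2=least_squares(lambda p:f([*p,.06]),[.444,-.226],loss="soft_l1",f_scale=.0005)
    print(z,r.x,r2.x,np.abs(r.fun).max())
E
```

```text
[  104   122   280   160 20760]
0.192 [ 0.43825577 -0.25132079  0.08321794] [ 0.40874488 -0.25912439] 0.011503510627956251
0.1945 [ 0.43718715 -0.25095776  0.08198504] [ 0.40807851 -0.25768602] 0.011333108336827505
0.197 [ 0.4361184  -0.25059476  0.08075207] [ 0.40757061 -0.2563412 ] 0.011162687307428462
```

```bash
python3 - <<'E'
from h import *
from scipy.optimize import least_squares
c=dict(np.load("w3.npz"));im=c["image"]
g=im.astype(int)
gray=im.max(2)
# radial edge search from (281,250) for angles over the upper arc
K=[]
for a in np.radians(np.r_[185:256:2,286:356:2]):
    d=np.array([np.cos(a),np.sin(a)])
    rr=np.arange(80,120,.25);p=np.array([281,250])+rr[:,None]*d
    v=cv2.remap(im[...,1].astype(np.float32),p[:,0].astype(np.float32)[None],p[:,1].astype(np.float32)[None],cv2.INTER_LINEAR)[0]
    dv=np.convolve(v,np.r_[-np.ones(6),np.ones(6)],'same')[6:-6];j=dv.argmax()+6
    if dv.max()>150:K.append(p[j])
K=np.array(K);print(len(K))
for z in (.192,.1945,.197):
    P=wray(c,K,z)[:,:2]
    f=lambda p:np.linalg.norm(P-p[:2],axis=1)-p[2]
    r=least_squares(f,[.444,-.226,.06],loss="soft_l1",f_scale=.0005);r2=least_squares(lambda p:f([*p,.06]),[.444,-.226],loss="soft_l1",f_scale=.0005)
    print(z,r.x,r2.x,np.median(np.abs(r.fun)))
E
```

```text
58
0.192 [ 0.44446992 -0.22691754  0.05992632] [ 0.44456216 -0.2269346 ] 0.0001134536991380039
0.1945 [ 0.44330416 -0.22691652  0.05903776] [ 0.44448223 -0.22717056] 0.00011181556655084565
0.197 [ 0.4421384  -0.22691551  0.05814922] [ 0.44437308 -0.22739785] 0.00011017572667039802
```

```bash
python3 - <<'E'
from bench import *
from h import *
Q=q(np.pi/2)
move_ptp([.5430,.0223,.2],Q)
servo_line([.5430,.0223,.108],Q,rate=.12); sleep(.3)
print(current_position(),current_force(),current_finger_gap())
c=capture("wrist");cv2.imwrite("pics/w4.png",c["image"]);np.savez("w4.npz",**c)
print(servo_line([.5430,.0223,.089],Q,rate=.03,contact_N=5)); 
print(current_position(),current_force(),current_torque(),current_finger_gap(),current_clock())
c=capture("scene");cv2.imwrite("pics/s4.png",cv2.resize(c["image"][150:270,200:360],None,fx=4,fy=4,interpolation=cv2.INTER_CUBIC))
E
```

```text
[0.54334403 0.02233535 0.10854739] [ 1.00860866  0.09114352 -1.42280702] 0.052058428661881796
True
[0.54258908 0.02233384 0.08985881] [-0.34560104 -0.76514665  3.53509209] [0.00601674 0.04609102 0.03145298] 0.052369638172193804 12.3583
```

View pics/w4.png

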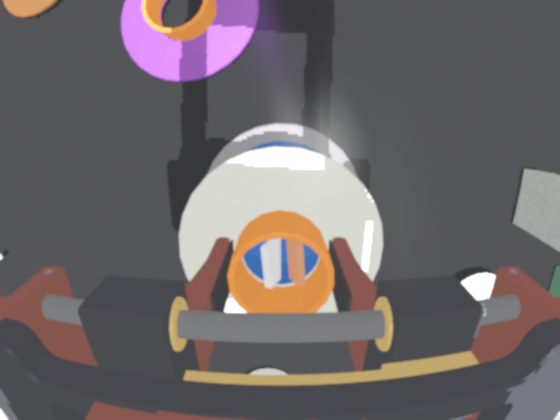

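View pics/s4.png

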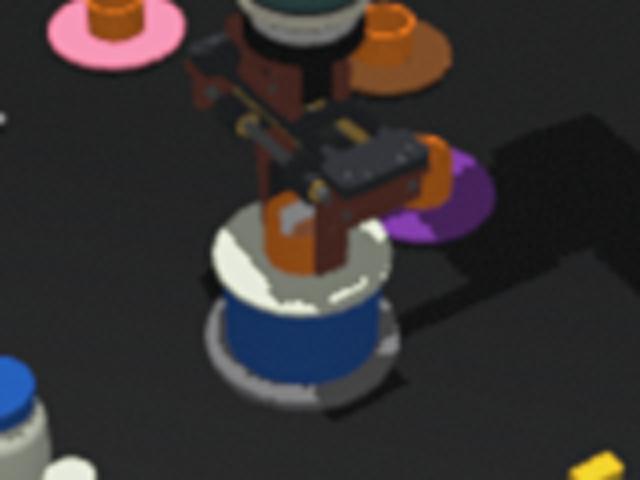

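The wrist view has the cover over the tank with the plates centred in the neck at (281,262). The scene view shows the disc level on the rim. Contact came at TCP z 0.0899, which is the expected seated height, so I'm releasing it.

```bash
python3 - <<'E'
from bench import *
from h import *
Q=q(np.pi/2)
move_gripper(0.088); sleep(.3)
p=current_position(); servo_line([p[0],p[1],.25],Q,rate=.15); sleep(.3)
c=capture("wrist");cv2.imwrite("pics/w5.png",c["image"]);np.savez("w5.npz",**c);print(current_position())
c=capture("top");np.savez("t5.npz",**c)
c=capture("scene");cv2.imwrite("pics/s5.png",cv2.resize(c["image"][150:330,200:400],None,fx=4,fy=3.3,interpolation=cv2.INTER_CUBIC));np.savez("s5.npz",**c)
move_ptp([.538,.297,.26],Q);sleep(.3)
c=capture("wrist");cv2.imwrite("pics/w6.png",c["image"]);np.savez("w6.npz",**c);print(current_position(),current_clock())
c=capture("top");np.savez("t6.npz",**c)
E
```

```text
[0.54173892 0.02244565 0.24957773]
[0.53831826 0.29617076 0.26006951] 16.5167
```

View pics/w5.png

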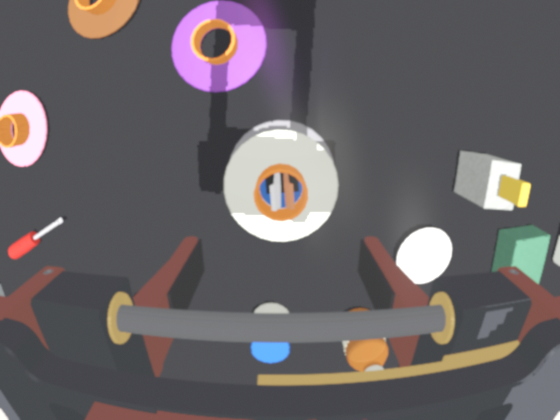

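View pics/w6.png

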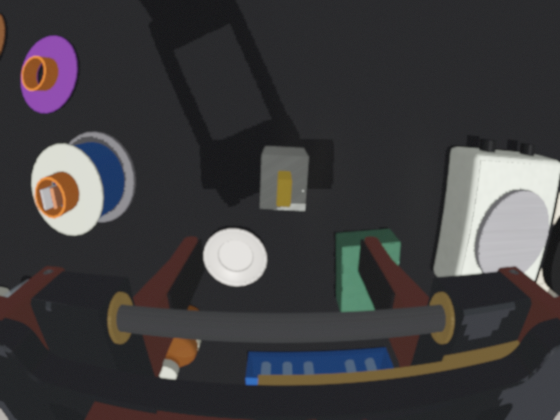

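View pics/s5.png

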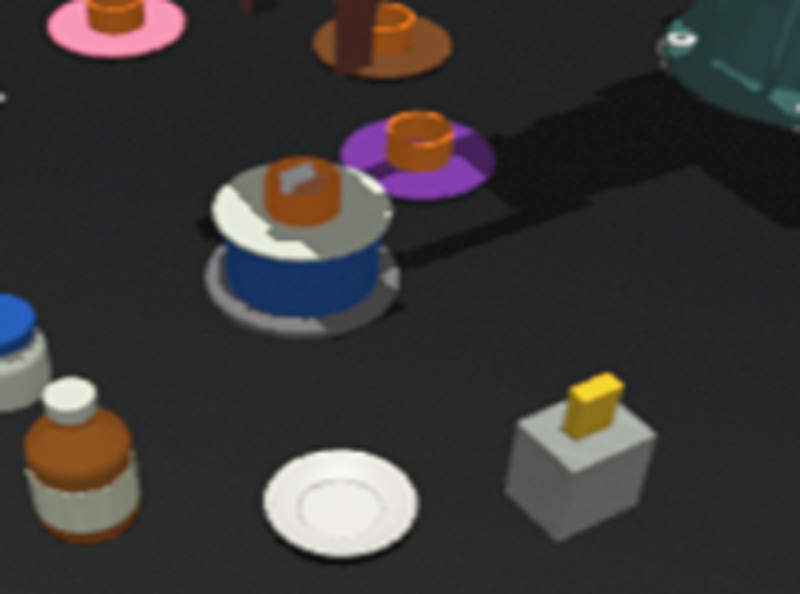

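The cover is seated centred at (281,182) in the wrist view, with the plates inside the neck. The gauge handle is at (285,188) in the rack view. Next is a silhouette fit of the handle and rack, plus the disc and plates.

```bash
cat >> h.py <<'E'
def wproj(c,X):
    p=np.atleast_2d(X)@c["R"].T+c["t"];rr=np.hypot(p[:,0],p[:,1])+1e-12;th=np.arctan2(rr,p[:,2])
    K=c["intrinsics"];return np.c_[K[0,2]+K[0,0]*th*p[:,0]/rr,K[1,2]+K[1,1]*th*p[:,1]/rr]
def pproj(c,X):
    p=np.atleast_2d(X)@c["R"].T+c["t"];K=c["intrinsics"];return np.c_[K[0,2]+K[0,0]*p[:,0]/p[:,2],K[1,2]+K[1,1]*p[:,1]/p[:,2]]
def box(p,lx,ly,z0,z1):
    x,y,a=p;R=np.array([[np.cos(a),-np.sin(a)],[np.sin(a),np.cos(a)]])
    B=np.array([[i*lx/2,j*ly/2] for i,j in((-1,-1),(1,-1),(1,1),(-1,1))])@R.T+[x,y]
    return np.r_[np.c_[B,[z0]*4],np.c_[B,[z1]*4]]
def fitbox(c,mask,p0,lx,ly,z0,z1,proj,S=6):
    from scipy.optimize import minimize
    ys,xs=np.nonzero(mask);o=np.array([xs.min()-8,ys.min()-8]);sz=(np.array([xs.max(),ys.max()])+8-o)
    M=cv2.resize(mask[o[1]:o[1]+sz[1],o[0]:o[0]+sz[0]].astype(np.float32),None,fx=S,fy=S,interpolation=cv2.INTER_LINEAR)>.5
    def cost(v):
        p=[v[0]/1e3,v[1]/1e3,v[2]/50]
        h=cv2.convexHull(np.float32((proj(c,box(p,lx,ly,z0,z1))-o+.5)*S))
        r=np.zeros(M.shape,np.uint8);cv2.fillConvexPoly(r,np.int32(h*16),1,shift=4)
        return np.sum((r>0)^M)/M.sum()
    v0=np.array([p0[0]*1e3,p0[1]*1e3,p0[2]*50])
    r=minimize(cost,v0,method="Nelder-Mead",options=dict(initial_simplex=v0+np.array([[0,0,0],[4,0,0],[0,4,0],[0,0,5]]),xatol=.02,fatol=1e-4))
    return r.x[0]/1e3,r.x[1]/1e3,np.degrees(r.x[2]/50),r.fun
E
python3 - <<'E'
from h import *
for f,pr,(u,v) in (("w6",wproj,(285,188)),("t5",pproj,(173,210)),):
    c=dict(np.load(f+".npz"));im=c["image"];hsv=cv2.cvtColor(im,cv2.COLOR_BGR2HSV)
    near=np.zeros(im.shape[:2],np.uint8);cv2.circle(near,(u,v),45 if f=="w6" else 25,1,-1)
    y=(hsv[...,0]>15)&(hsv[...,0]<36)&(hsv[...,1]>130)&(hsv[...,2]>60)&(near>0)
    print(f,"handle",y.sum(),fitbox(c,y,(.538,.297,0),.028,.014,.08,.124,pr))
    r=((hsv[...,2]>(62 if f=="w6" else 65))&(hsv[...,1]<60)|y)&(near>0)
    n,l,s,_=cv2.connectedComponentsWithStats(r.astype(np.uint8));i=1+s[1:,4].argmax();r=l==i;print(s[i])
    r=cv2.morphologyEx(r.astype(np.uint8),cv2.MORPH_CLOSE,np.ones((5,5)))>0
    print("rack",fitbox(c,r,(.538,.297,0),.06,.05,0.0,.08,pr))
    cv2.imwrite(f"pics/m_{f}.png",cv2.resize(np.hstack([im[v-50:v+50,u-50:u+50],cv2.merge([(255*r).astype(np.uint8)[v-50:v+50,u-50:u+50]]*2+[(255*y).astype(np.uint8)[v-50:v+50,u-50:u+50]])]),None,fx=4,fy=4))
c=dict(np.load("w5.npz"));im=c["image"]
K=[]
for a in np.radians(np.r_[0:180:3]):
    d=np.array([np.cos(a),np.sin(a)]);rr=np.arange(45,68,.25);p=np.array([281,182])+rr[:,None]*d
    v=cv2.remap(im[...,1].astype(np.float32),p[:,0].astype(np.float32)[None],p[:,1].astype(np.float32)[None],cv2.INTER_LINEAR)[0]
    dv=np.convolve(v,np.r_[-np.ones(6),np.ones(6)],'same')[6:-6];j=dv.argmax()+6
    K.append(p[j])
P=wray(c,np.array(K),.085);ct,r=circ(P)
for _ in range(4):
    e=abs(np.linalg.norm(P[:,:2]-ct,axis=1)-r);G=P[e<.001];ct,r=circ(G)
print("disc",ct,r,len(G))
cv2.imwrite("pics/w5p.png",cv2.resize(im[155:230,245:320],None,fx=8,fy=8,interpolation=cv2.INTER_CUBIC))
E
```

```text
w6 handle 448 (np.float64(0.5369725373291123), np.float64(0.2977267871753503), np.float64(-3.0597832291149865), np.float64(0.23572846860263091))
[ 259  146   50   66 2907]
rack (np.float64(0.538690032121041), np.float64(0.29808365924183866), np.float64(-2.9943387833384567), np.float64(0.04450830846321064))
t5 handle 58 (np.float64(0.5384119446389175), np.float64(0.29951840761263493), np.float64(-12.308938981124117), np.float64(0.9007707129094412))
[159 197  28  27 559]
rack (np.float64(0.5390609847798102), np.float64(0.30079466664550114), np.float64(-0.8584816912187442), np.float64(0.30669439492968903))
disc [0.54340206 0.02151668] 0.059863302999352164 60
```

View pics/m_w6.png

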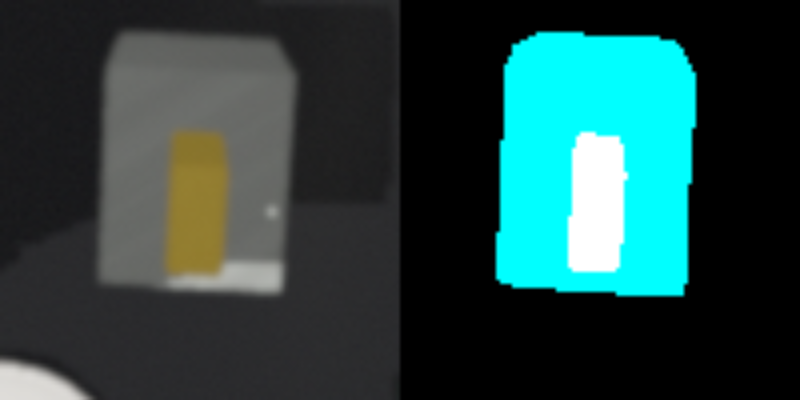

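View pics/w5p.png

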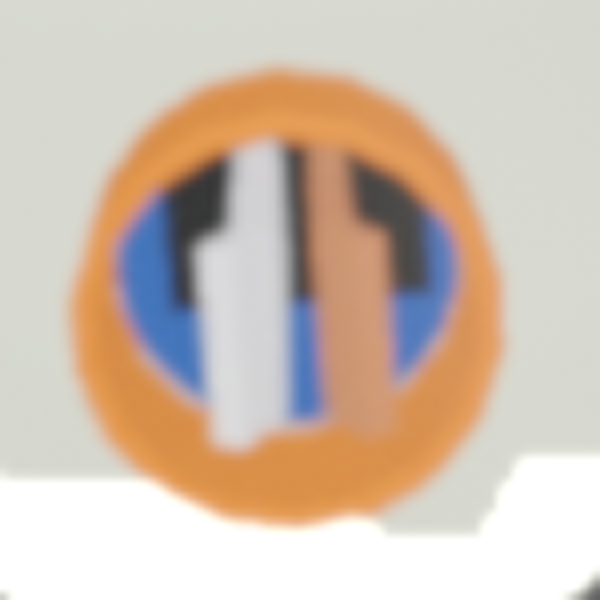

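```bash
python3 - <<'E'
from h import *
for f in("w2",):
    c=dict(np.load(f+".npz"));im=c["image"]
    d=(im.max(2)<75).astype(np.uint8);near=np.zeros_like(d);cv2.circle(near,(282,178),28,1,-1);d&=near
    k=cv2.findContours(d,cv2.RETR_EXTERNAL,cv2.CHAIN_APPROX_NONE)[0];k=np.vstack([x for x in k if cv2.contourArea(x)>15])[:,0]
    for z in(.015,.05):
        P=wray(c,k,z)[:,:2]; print(f,z,cv2.minAreaRect(np.float32(P*1000)))
    b,g,r=[im[...,i].astype(int) for i in range(3)]
    near=np.zeros_like(d);cv2.circle(near,(283,187),30,1,-1)
    cu=(r-b>50)&(near>0);al=(abs(r-b)<35)&(im.min(2)>115)&(near>0)
    for n,m in(("cu",cu),("al",al)):
        n_,l,s,_=cv2.connectedComponentsWithStats(m.astype(np.uint8));m=l==1+s[1:,4].argmax()
        for v in(176,182,186,190,194,198,201,203,205):
            u=np.nonzero(m[v])[0]
            if len(u): print(n,v,np.round(wray(c,[[u.min()-.5,v],[u.max()+.5,v]],.122)[:,:2]*1000,1).tolist())
E
```

```text
w2 0.015 ((544.6891479492188, 22.109086990356445), (38.188331604003906, 37.84003448486328), 4.201013565063477)
w2 0.05 ((537.660400390625, 21.989404678344727), (34.81279373168945, 34.49529266357422), 4.201051712036133)
cu 176 [[525.0, 23.9], [525.0, 28.5]]
cu 182 [[530.5, 23.9], [530.5, 33.0]]
cu 186 [[534.3, 23.9], [534.3, 33.1]]
cu 190 [[538.1, 24.9], [538.1, 33.1]]
cu 194 [[541.9, 25.8], [541.9, 33.2]]
cu 198 [[545.7, 26.7], [545.7, 33.2]]
cu 201 [[548.6, 26.8], [548.6, 33.2]]
cu 203 [[550.5, 27.7], [550.5, 33.3]]
cu 205 [[552.4, 30.5], [552.4, 32.4]]
al 176 [[525.0, 14.9], [525.0, 21.2]]
al 182 [[530.5, 12.1], [530.5, 21.2]]
al 186 [[534.3, 11.2], [534.3, 22.1]]
al 190 [[538.1, 11.1], [538.1, 22.1]]
al 194 [[541.9, 12.0], [541.9, 21.2]]
al 198 [[545.7, 12.9], [545.7, 21.2]]
al 201 [[548.6, 12.9], [548.6, 20.3]]
al 203 [[550.5, 12.9], [550.5, 20.3]]
al 205 [[552.4, 13.8], [552.4, 19.3]]
```

```bash
python3 - <<'E'
from bench import *
from h import *
Q=q(np.radians(87))
x,y=.5375,.2975
servo_line([x,y,.15],Q,rate=.12)
print(servo_line([x,y,.086],Q,rate=.08,contact_N=8));sleep(.1)
print(current_position(),current_force())
move_gripper(0.005); print(current_finger_gap(),current_position(),current_force())
p=current_position()
servo_line([p[0],p[1],.27],Q,rate=.12); sleep(.3)
print(current_clock(),current_position(),current_finger_gap(),current_force())
c=capture("wrist");cv2.imwrite("pics/w7.png",c["image"]);np.savez("w7.npz",**c)
c=capture("scene");cv2.imwrite("pics/s7.png",cv2.resize(c["image"][130:330,200:460],None,fx=3,fy=3,interpolation=cv2.INTER_CUBIC));np.savez("s7.npz",**c)
E
```

```text
False
[0.53802646 0.29773648 0.08665749] [ 1.04197601  0.79627654 -0.06672208]
0.013746720623766464 [0.53750568 0.29755213 0.08601459] [-0.31022677 -0.21865681  0.52304064]
21.7917 [0.53736518 0.29750139 0.26968823] 0.01414964612065559 [-0.90178363  0.15925607 -0.31427016]
```

View pics/w7.png

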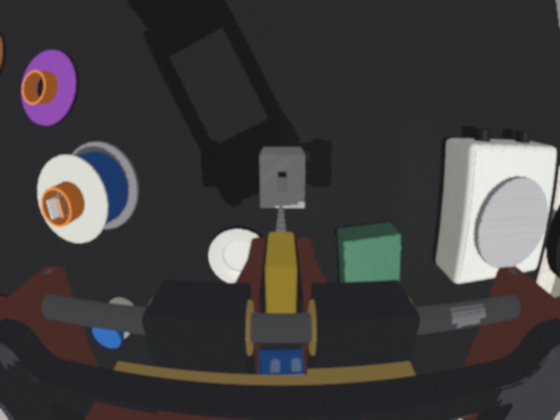

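View pics/s7.png

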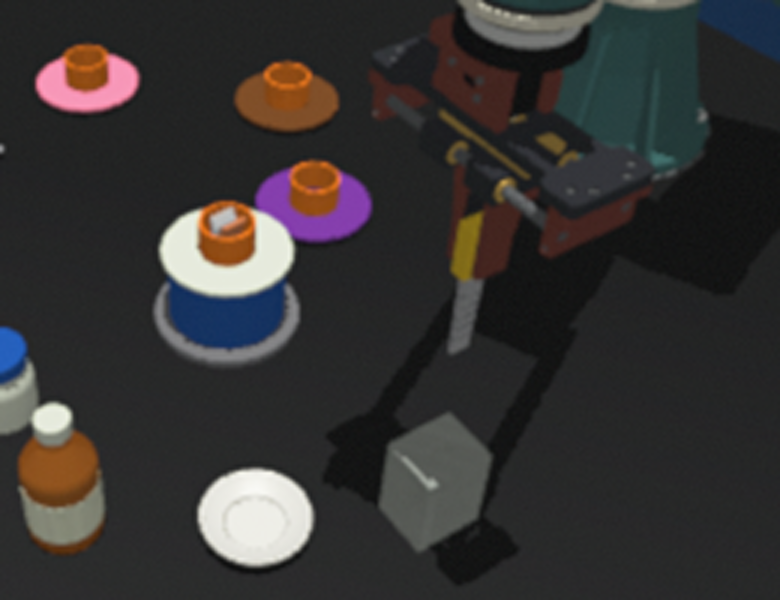

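The gauge is held upright, with the handle in the jaws and the blade hanging down to (281,207). The slot is empty and the cover is still seated.

```bash
python3 - <<'E'
from h import *
c=dict(np.load("w7.npz"));im=c["image"]
print(wray(c,[[281,206],[281,208]],.1887), wproj(c,[[.5295,.2975,.1887],[.5455,.2975,.1887]]))
cv2.imwrite("pics/w7c.png",cv2.resize(im[190:250,250:310],None,fx=9,fy=9,interpolation=cv2.INTER_CUBIC))
E
```

```text
[[0.53296291 0.29730517 0.1887    ]
 [0.53459293 0.29721934 0.1887    ]] [[281.01604572 201.7253771 ]
 [282.07945656 221.12707759]]
```

View pics/w7c.png

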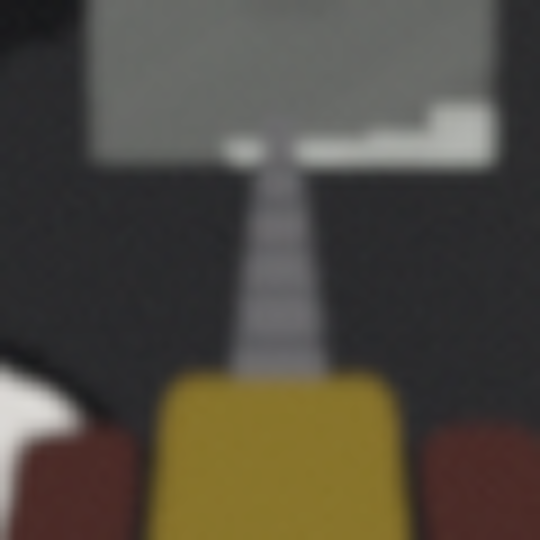

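```bash
python3 - <<'E'
from bench import *
from h import *
Q=q(np.radians(94.5)); x,y=.5418,.0226
move_ptp([x,y,.27],Q)
servo_line([x,y,.21],Q,rate=.1);sleep(.4)
c=capture("wrist");cv2.imwrite("pics/w8.png",c["image"]);np.savez("w8.npz",**c)
c=capture("scene");cv2.imwrite("pics/s8.png",cv2.resize(c["image"][110:290,180:380],None,fx=4,fy=3.3,interpolation=cv2.INTER_CUBIC))
print(current_position(),current_force(),current_clock())
E
```

```text
[0.54186611 0.02255366 0.21014684] [-0.12658234 -0.38143979 -0.75226422] 24.2083
```

View pics/w8.png

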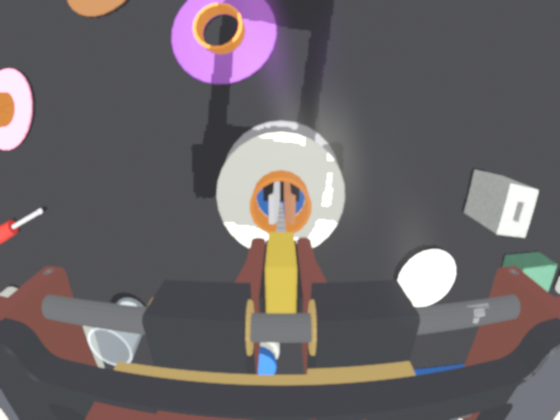

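View pics/s8.png

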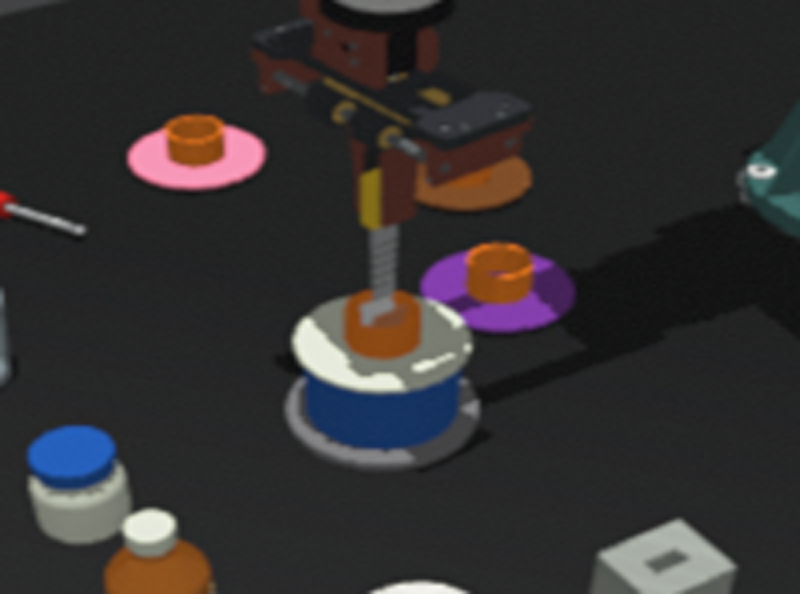

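The wrist view has the blade at (281,213) over the gap between aluminium (273,208) and copper (290,208). I'll descend slowly and watch the force.

```bash
python3 - <<'E'
from bench import *
from h import *
Q=q(np.radians(94.5)); x,y=.5418,.0226
f0=current_force(); z=.210
for zt in (.200,.192,.186,.181,.177,.173):
    r=servo_line([x,y,zt],Q,rate=.02,contact_N=4)
    sleep(.15);f=current_force()
    print(zt,r,current_position().round(4),(f-f0).round(2),current_torque().round(3),round(float(current_clock()),2))
    if r or np.linalg.norm(f-f0)>4: break
E
```

```text
0.2 False [0.5419 0.0226 0.2001] [ 0.01  1.57 -0.8 ] [ 0.014 -0.033  0.006] 25.01
0.192 False [0.5419 0.0226 0.1921] [-0.31 -0.1   0.9 ] [ 0.014 -0.027  0.004] 25.71
0.186 False [0.5419 0.0226 0.1861] [-1.02 -0.08  0.32] [ 0.03  -0.018 -0.012] 26.31
0.181 False [0.5419 0.0226 0.181 ] [0.08 0.29 0.74] [0.047 0.02  0.008] 26.86
0.177 False [0.5418 0.0226 0.177 ] [-0.1   1.07  0.73] [ 0.076  0.005 -0.002] 27.36
0.173 False [0.5419 0.0226 0.173 ] [ 0.29  0.96 -0.47] [ 0.069  0.064 -0.01 ] 27.86
```

```bash
python3 - <<'E'
from bench import *
from h import *
Q=q(np.radians(94.5)); x,y=.5418,.0226
def F(n=8):
    a=[]
    for _ in range(n): a.append(current_force()); sleep(.02)
    return np.mean(a,0)
for zt in np.arange(.171,.147,-.002):
    r=servo_line([x,y,zt],Q,rate=.01,contact_N=5)
    fi=current_force();f=F()
    print(round(zt,4),r,current_position().round(4),fi.round(2),f.round(2),round(float(current_clock()),2))
    if r or f[2]>3.5 or fi[2]>5: break
E
```

```text
0.171 False [0.5418 0.0226 0.171 ] [ 0.43 -0.45 -0.27] [-0.12  0.22 -0.65] 28.34
0.169 False [0.5418 0.0226 0.169 ] [-0.11  0.17 -0.53] [-0.24  0.33 -0.61] 28.82
0.167 False [0.5418 0.0226 0.167 ] [ 0.82  0.38 -0.72] [ 0.17  0.49 -0.74] 29.31
0.165 False [0.5418 0.0226 0.165 ] [-0.93 -0.23 -0.83] [-0.04  0.25 -0.62] 29.79
0.163 False [0.5418 0.0226 0.163 ] [ 1.17  0.88 -0.98] [ 0.16  0.13 -0.53] 30.27
0.161 False [0.5418 0.0226 0.161 ] [-0.23 -0.1  -0.83] [ 0.06  0.43 -0.82] 30.76
0.159 False [0.5418 0.0226 0.159 ] [ 0.05  0.6  -0.2 ] [-0.43  0.05 -0.57] 31.24
0.157 False [0.5418 0.0226 0.157 ] [ 0.11  0.11 -0.36] [ 0.08  0.24 -0.77] 31.73
0.155 False [0.5417 0.0226 0.155 ] [-0.08 -0.18 -1.21] [-0.22  0.28 -0.72] 32.21
0.153 False [0.5419 0.0226 0.1529] [ 0.42  0.29 -1.31] [ 0.39 -0.1  -1.69] 32.69
0.151 False [0.5419 0.0226 0.151 ] [ 0.09 -0.   -0.17] [ 0.5  -0.01 -0.65] 33.17
0.149 False [0.5419 0.0226 0.149 ] [ 0.28 -0.14  1.38] [ 0.58 -0.01  0.74] 33.66
0.147 False [0.5419 0.0226 0.147 ] [0.64 0.47 1.48] [0.5  0.31 1.96] 34.14
```

```bash
python3 - <<'E'
from bench import *
from h import *
Q=q(np.radians(94.5)); x,y=.5418,.0226
def F(n=10):
    a=[]
    for _ in range(n): a.append(current_force()); sleep(.02)
    return np.mean(a,0)
for zt in np.arange(.146,.137,-.001):
    r=servo_line([x,y,zt],Q,rate=.008,contact_N=5)
    fi=current_force();f=F()
    print(round(zt,4),r,current_position().round(4),fi.round(2),f.round(2),round(float(current_clock()),2))
    if r or f[2]>4.8: break
sleep(.4);print(F().round(2),current_torque(),current_finger_gap(),np.abs(current_qvel()).max())
c=capture("wrist");cv2.imwrite("pics/w9.png",c["image"]);np.savez("w9.npz",**c)
c=capture("scene");cv2.imwrite("pics/s9.png",cv2.resize(c["image"][110:290,180:380],None,fx=4,fy=3.3,interpolation=cv2.INTER_CUBIC));cv2.imwrite("pics/s9f.png",c["image"])
print(current_clock())
E
```

```text
0.146 False [0.5419 0.0226 0.1461] [ 2.02 -0.48  3.02] [0.77 0.22 2.94] 34.58
0.145 False [0.5419 0.0226 0.145 ] [0.51 0.14 2.87] [0.34 0.08 3.61] 35.02
0.144 False [0.5418 0.0226 0.144 ] [1.4  0.4  3.56] [0.59 0.18 4.06] 35.47
0.143 False [0.5418 0.0226 0.143 ] [-0.2   0.27  4.59] [0.41 0.24 4.7 ] 35.91
0.142 False [0.5418 0.0226 0.1421] [ 0.04 -0.25  4.79] [0.68 0.14 5.05] 36.35
[0.43 0.02 5.08] [ 0.12091881 -0.06536396  0.0069678 ] 0.013879549008115492 0.000794084892207822
37.0167
```

View pics/w9.png

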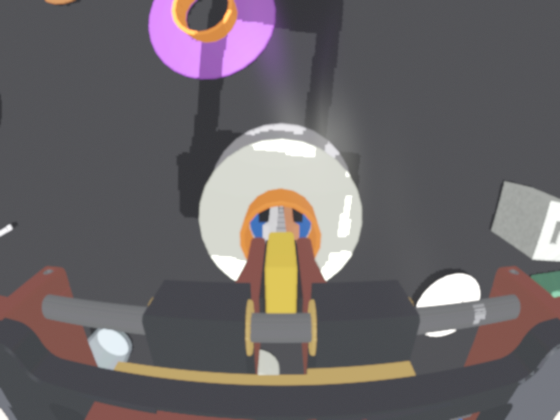

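View pics/s9.png

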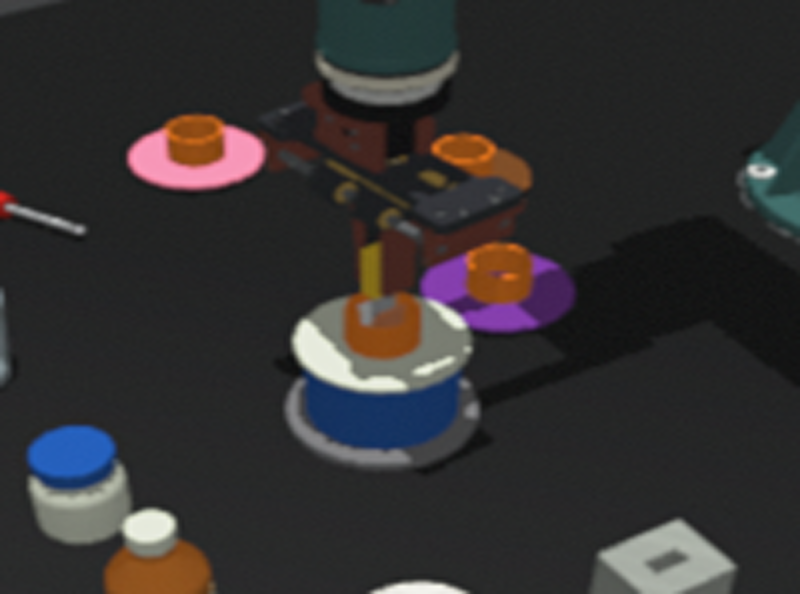

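The wrist view shows the blade at (281,218) between the aluminium (272,225) and copper (291,225) plates, clear of the neck. The handle is unshifted in the jaws, the cover is flat on the tank, and the push is about 5.8 N and steady. Handing in.

```bash
python3 - <<'E'
from bench import *
print(current_force(),current_finger_gap(),current_clock()); close_job()
E
```

```text
[ 0.48492702 -0.33832306  5.24261852] 0.013962130174436422 37.0167
the job is handed in; nothing more can be done
```

The white cover is on the tank and released, the gauge is held snug between the plates, and I handed the job in at 37.0 s. No verdict is reported, so this rests on my own checks.

- **Cover:** I took it by the orange neck. It touched down at the expected seated height (TCP at 0.0899 m against 0.090 m expected). After release, the wrist picture put it within about 1 mm of the tank's axis. It looks level in the scene picture.
- **Gauge:** I lowered it until the push was about 5.8 N above the free-hanging reading. From first contact the force rose by about 0.6 N per mm, as expected, with almost no sideways force. The reading stayed steady, the finger gap is 14 mm, and the handle did not shift in the jaws.
- **Disagreements:** First contact came at about 42 mm depth, the deep end of the given range. The final depth is about 51 mm, assuming the gauge sits in the hand as I computed. The wrist and top cameras disagreed by about 1.5 mm on the cell's x position, so I used the mean. The silhouette fit of the gauge handle was poor (24 % mismatch, and the top-camera fit was unusable), so I took its yaw from the rack fit, which agreed at -3°.
- **Bystanders:** I did not re-measure them. The last pictures show no sign of any having moved, and no unexpected contact was felt during the moves.

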